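Build up the step plates on the leaning engraving arbor

TASK

Make the engraving stand ready for the next pens: thread the three wooden step plates onto its leaning square arbor in order of length, the longest first at the bottom, then the middle one, the shortest on top. Feel for the turn at which each drops over the square, slide it fully home so that the plates lie flat on the shoulder and on one another, then let go; leave the other things on the table where they are.

Things in the scene. Friction and masses are not known exactly. Their poses are not given: they have to be found in the camera images.
- plate_long: the longest of three flat rectangular dark-wood step plates: 130 mm long, 46 mm wide, 18 mm thick, with a square 27 mm hole straight through its middle, the hole's sides parallel to the plate's sides. Starts loose and flat on the table. Origin: centre of the underside; x along its length, y across its width, z up. Either face may go down
- plate_mid: the middle one of three flat rectangular dark-wood step plates: 100 mm long, 46 mm wide, 18 mm thick, with a square 27 mm hole straight through its middle, the hole's sides parallel to the plate's sides. Starts loose and flat on the table. Origin: centre of the underside; x along its length, y across its width, z up. Either face may go down
- plate_short: the shortest of three flat rectangular dark-wood step plates: 70 mm long, 46 mm wide, 18 mm thick, with a square 27 mm hole straight through its middle, the hole's sides parallel to the plate's sides. Starts loose and flat on the table. Origin: centre of the underside; x along its length, y across its width, z up. Either face may go down
- shoulder: leaning head of the fixed steel engraving stand, bearing the arbor. Origin: centre of the flat round shoulder (44 mm across, some 105 mm above the table) on which the lowest plate must rest; z runs up along the arbor, leaning 0.55 rad (31.5 degrees) from vertical roughly towards the robot; y is horizontal. Below the shoulder, from 10 to 70 mm down the axis, the grey head is 64 mm across
- square_top (a point): on the arbor's axis, 50 mm above the shoulder. From the shoulder to here the arbor is a sharp-edged square steel bar 24 mm wide. It is turned up to 45 degrees either way about the axis from the shoulder's x and y; this turn differs every time and NO pose tells it: feel for it, or look. It stays the same for all three plates; clamped, it does not turn under ordinary hand force
- arbor_tip (a point): tip of the arbor, 66 mm above the shoulder. Above the square is a round nose, 23 mm in diameter from 50 to 56 mm, then a cone down to 10 mm at the tip. A plate drops over the nose however it is turned, then stops on top of the square; press lightly and turn it: it drops once its hole is in line with the square within about 6 degrees
- stand: dark steel foot of the stand, fixed, 170 by 120 mm and 18 mm thick. Origin: on the table under it, 15 mm nearer the robot than its middle; x away from the robot, z up
- plate_long_c (a point): centre of the longest plate, half way through its thickness
- plate_mid_c (a point): centre of the middle plate, half way through its thickness
- plate_short_c (a point): centre of the shortest plate, half way through its thickness
- tin: round flat tin, 72 mm across, 24 mm high; a loose bystander, to be left where it is. Origin: centre of its underside
- stamp: turned wooden hand stamp, 42 mm across, 52 mm high; a loose bystander, to be left where it is. Origin: centre of its underside
- glue: white glue bottle, 42 mm across, 110 mm high; a loose bystander, to be left where it is. Origin: centre of its underside
- tape: ring of tape lying flat, 90 mm across, 22 mm high; a loose bystander, to be left where it is. Origin: centre of its underside
- brush: paint brush lying flat, 200 mm long, about 20 mm high; a loose bystander, to be left where it is. Origin: under its middle; x along its length

How it is judged:
By the outcome, as a careful person would: the job done as asked, in the order asked, and still so for the second after the job is handed in, with the robot touching nothing.
It also fails if it takes over 72 s, if anything falls off the work surface, if the arm or the gripper's body presses on something with over 40 N, if the wrist force passes 120 N, or if a joint passes its speed limit or range.

ROBOT

A 6-joint arm with a two-finger parallel gripper is mounted at the origin on the work surface. World frame = base frame: x ahead of the robot, y to its left, z up, the work surface at z = 0. Lengths are in m, angles in rad, forces in N, time in s.
With the tool pointing down it reaches from about 0.35 to 0.8 m from the base axis. Payload 7.3 kg.
Tool frame: the origin (TCP) lies between the finger pads; the fingertips stand 25 mm ahead of it and the grasp point (between the pads) lies 6 mm ahead of it (r.tip_extent is the distance from the TCP to the fingertips, in m); z points along the fingers, y is the line along which they close (so a half turn about z gives the same grasp; the last joint's range is limited). The gripper opens to 85 mm and grips with 20 to 120 N. Pads are 22 mm wide; open, the fingers measure 114 mm over their backs; the gripper's body (76 mm by 85 mm) begins 54 mm behind the grasp point. The pads swing forward as they close: fully open they stand 13 mm farther back than shut.
Start: joints at [1.12, 0.342, 1.524, -0, 1.275, -0.146], TCP at [0.158, 0.501, 0.256] pointing down, gripper open.
Joint ranges: [-2.53, 2.53], [-0.77, 2.02], [0.04, 2.7], [-1, 4.14], [0.28, 2.66], [-3.11, 3.11]. Speed limits (rad/s): [2.57, 2.57, 3.14, 3.14, 3.14, 3.14].

INTERFACE

Orientations are given as a unit quaternion [x, y, z, w].
In Python, from workcell import r, command_gripper, optics gives the robot as it stands. The module is installed in compiled form; this text tells all that it offers. Calls block until the motion is done:
- r.reach(position, orientation): joint-space move of the TCP to a pose.
- r.move_straight(position, orientation=None, speed=0.15, max_force=None): straight line of the TCP; orientation=None keeps the orientation; speed is the mean speed in m/s. With max_force (N) it stops when the force on the tool has changed by that much, and returns True; else False.
- r.movej(angles): joint-space move.
- command_gripper(opening, force=None): finger opening in m; force is the grip in N (None keeps the last); returns when the fingers have stopped.
- r.hold(seconds).
- r.solve_ik(position, orientation): joint angles nearest the present ones, or None.
- r.read_state(): the state.
- optics.get_image(name): name is "scene" or "top" or "wrist"; returns (picture, depth): 480x640x3 uint8, red, green, blue; 480x640 float32, m along the optical axis (not along the pixel's ray), 0 where there is no reading.
- optics.camera_model(name): a dict with "K" (3x3 intrinsics, pixels), "R" (3x3) and "t" (3): a world point X has camera coordinates R X + t; the wrist camera has in their place "tool_from_camera" (4x4, takes a point from camera to tool coordinates, whose origin is the TCP and whose axes are the flange's). Camera axes: x right, y down, z forward; pixel columns grow to the right and rows downward; lengths in m; the calibration is good to about 2 mm. A picture is of the moment at which its call begins: read the wrist's pose just before it. camera_model takes no time and is no camera call.
A pose or a line that the arm cannot do raises r.PlanningError and nothing moves.
- r.finish_job(): hands the job in; it is judged then, once.
The state is a dict: "time_s": time; "joint_positions": joint angles; "dq": joint speeds; "tau": joint torques, N m; "eef_pos": TCP position; "eef_rot": TCP orientation; "contact_force": force on the tool from outside, world axes, zero at the start; "torque": the same for the moment, N m; "grip_width": finger opening in m; "grip_force": force on a finger pad.
Only numpy, scipy, OpenCV 4.12 (cv2) and the standard library are available. Lean on these libraries where they do the work, as an engineer would, in place of code of your own. Each camera call takes 0.05 s, during which the arm holds its last target. There are 200 camera calls.

## Working session

There is one attempt and no reset: what is moved stays moved. The work goes in short steps, each a Python script; the robot and the scene stay as the last script left them, time stands still between calls to the robot, and variables do not carry over. Pictures are saved under pics/ and viewed, at most 10 in all, crops included, and the job is handed in when it is done.

```bash
mkdir -p pics
python3 - <<'E'
from workcell import r, command_gripper, optics
import cv2, numpy as np
for n in ["scene","top"]:
    p,d=optics.get_image(n); cv2.imwrite(f"pics/{n}0.png",p[:,:,::-1]); np.savez(f"{n}0.npz",p=p,d=d)
    m=optics.camera_model(n); print(n,np.round(m["K"],1).tolist(),np.round(m["R"],3).tolist(),np.round(m["t"],3), (d>0).mean())
print(np.round(optics.camera_model("wrist")["tool_from_camera"],3)); s=r.read_state(); print(s["time_s"],s["eef_rot"],r.tip_extent)
E
```

```text
scene [[534.9, 0.0, 312.9], [0.0, 534.9, 249.1], [0.0, 0.0, 1.0]] [[0.16, 0.987, -0.008], [0.713, -0.121, -0.691], [-0.683, 0.105, -0.723]] [-0.053 -0.331  1.265] 0.9957845052083333
top [[558.1, 0.0, 318.7], [0.0, 558.1, 242.7], [0.0, 0.0, 1.0]] [[0.012, -0.999, 0.03], [-0.989, -0.016, -0.145], [0.145, -0.028, -0.989]] [-0.048  0.574  1.053] 0.9959244791666667
[[-0.    -0.966 -0.26   0.065]
 [ 1.     0.    -0.001 -0.   ]
 [ 0.001 -0.26   0.966 -0.117]
 [ 0.     0.     0.     1.   ]]
0.1 [ 1.51805549e-01  9.88410141e-01 -6.52891339e-04 -2.07292991e-04] 0.025
```

View pics/scene0.png

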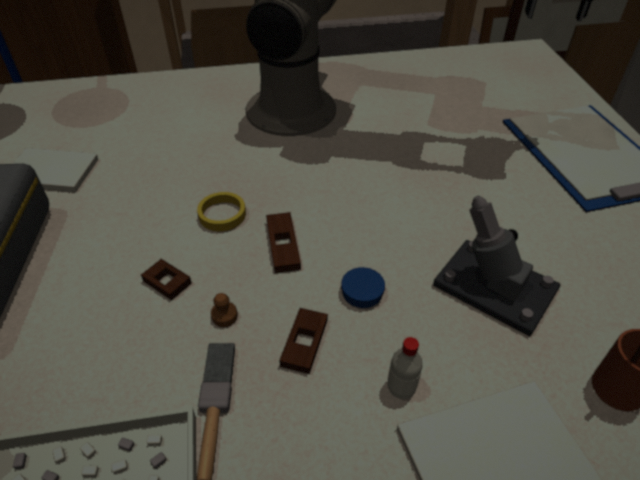

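View pics/top0.png

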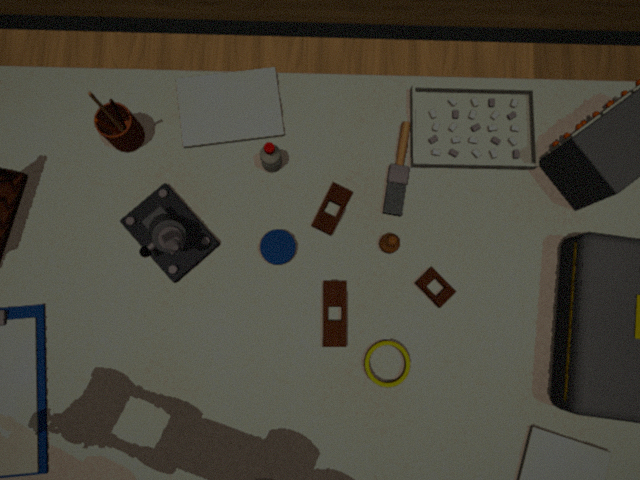

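The pictures show the plates in "top" at about (335,313) long, (332,208) mid and (435,287) short. The stand is at about (170,233), with its arbor leaning towards the robot. In "scene" the arbor tip is near (478,200) and the plates are at (283,242), (304,340) and (166,279).

```bash
cat > h.py <<'E'
import numpy as np, cv2
from workcell import r, command_gripper, optics
from scipy.spatial.transform import Rotation as Ro
def ray(m,uv):
    R,t=np.array(m["R"]),np.array(m["t"]); d=R.T@np.linalg.inv(m["K"])@np.array([uv[0],uv[1],1.]); return -R.T@t,d/np.linalg.norm(d)
def onz(m,uv,z):
    o,d=ray(m,uv); return o+d*(z-o[2])/d[2]
def tri(m1,a,m2,b):
    o1,d1=ray(m1,a);o2,d2=ray(m2,b)
    s=np.linalg.lstsq(np.c_[d1,-d2],o2-o1,rcond=None)[0]
    p,q=o1+s[0]*d1,o2+s[1]*d2; return (p+q)/2,np.linalg.norm(p-q)
def proj(m,X):
    c=m["R"]@np.asarray(X)+m["t"]; c=m["K"]@c; return c[:2]/c[2]
def wristmodel(s):
    m=optics.camera_model("wrist"); T=np.eye(4);T[:3,:3]=Ro.from_quat(s["eef_rot"]).as_matrix();T[:3,3]=s["eef_pos"]
    W=np.linalg.inv(T@np.array(m["tool_from_camera"])); return dict(K=np.array(m["K"]),R=W[:3,:3],t=W[:3,3])
def wood(p):
    h=cv2.cvtColor(p,cv2.COLOR_RGB2HSV); return (((h[...,0]<12)|(h[...,0]>172))&(h[...,1]>110)&(h[...,2]<140)).astype(np.uint8)*255
def blobs(p,amin=300,amax=6000):
    cs,hi=cv2.findContours(wood(p),cv2.RETR_CCOMP,cv2.CHAIN_APPROX_NONE); out=[]
    for i,c in enumerate(cs):
        if hi[0][i][3]>=0 or not amin<cv2.contourArea(c)<amax: continue
        hs=[j for j in range(len(cs)) if hi[0][j][3]==i and cv2.contourArea(cs[j])>40]
        if hs:
            M=cv2.moments(cs[max(hs,key=lambda j:cv2.contourArea(cs[j]))]); out.append((c,np.array([M["m10"]/M["m00"],M["m01"]/M["m00"]])))
    return out
E
python3 - <<'E'
from h import *
ms={n:optics.camera_model(n) for n in("scene","top")}
B={n:blobs(np.load(n+"0.npz")["p"]) for n in ms}
for n in ms:
    d=np.load(n+"0.npz")["d"]
    for c,h in B[n]:
        P=np.array([onz(ms[n],q[0],.018 )[:2] for q in c]).astype(np.float32)
        rc=cv2.minAreaRect(P); print(n,h.round(1),cv2.contourArea(c),"rect",np.round(rc[0],4),np.round(rc[1],3),round(rc[2],1),"hole",onz(ms[n],h,.018).round(4))
for c,h in B["top"]:
    for c2,h2 in B["scene"]:
        X,e=tri(ms["top"],h,ms["scene"],h2)
        if e<.02: print(h.round(0),h2.round(0),X.round(4),e.round(4))
for n in ("top","scene"):
    p=np.load(n+"0.npz")["p"]
    x,y=(110,180) if n=="top" else (420,180)
    cv2.imwrite(f"pics/st_{n}.png",cv2.convertScaleAbs(cv2.resize(p[y:y+150,x:x+150,::-1],None,fx=4,fy=4,interpolation=cv2.INTER_CUBIC),alpha=1.6))
a,b=[cv2.imread(f"pics/st_{n}.png")[:,:] for n in("top","scene")]
cv2.imwrite("pics/st.png",cv2.resize(np.hstack([a,b]),(800,400)))
E
```

```text
scene [304.1 339.5] 1692.5 rect [ 0.6586 -0.0671] [0.046 0.106] 64.4 hole [ 0.6594 -0.0669  0.018 ]
scene [165.7 278.8] 966.0 rect [ 0.5034 -0.2734] [0.078 0.049] 43.8 hole [ 0.5043 -0.2735  0.018 ]
scene [282.6 240.9] 1316.0 rect [ 0.4491 -0.0736] [0.14  0.044] 0.3 hole [ 0.4498 -0.0734  0.018 ]
top [434.7 286.8] 630.5 rect [ 0.4936 -0.2732] [0.068 0.046] 45.0 hole [ 0.4936 -0.2731  0.018 ]
top [332.4 208.4] 889.0 rect [ 0.6492 -0.0659] [0.045 0.099] 64.6 hole [ 0.6493 -0.0672  0.018 ]
top [114.6 121.5] 1507.5 rect [0.8109 0.3718] [0.115 0.074] 42.2 hole [0.8227 0.3812 0.018 ]
[435. 287.] [166. 279.] [ 0.4943 -0.2759  0.007 ] 0.0003
[332. 208.] [304. 339.] [ 0.6518 -0.0669  0.0069] 0.0018
```

View pics/st.png

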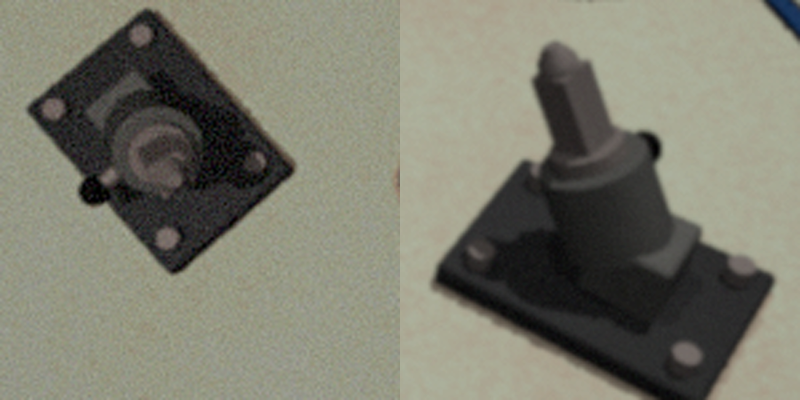

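The crops show the arbor tip in "top" at about (175,249) and in "scene" at about (479,197). The foot's long side runs from lower right to upper left in "top", so the lean is towards (-x,-y). Next I'll compute the tip and look along the axis with the wrist camera.

```bash
cat >> h.py <<'E'
def look(target,view,dist,roll):
    """tool pose with wrist camera's optical axis along `view`, at dist from target; roll about view"""
    z=np.asarray(view)/np.linalg.norm(view); y=np.cross(z,[0,0,1.]) ; y/=np.linalg.norm(y); x=np.cross(y,z)
    # image axes rotated
    Rc=np.c_[x,y,z]@Ro.from_euler("z",roll).as_matrix()
    Tc=np.eye(4);Tc[:3,:3]=Rc;Tc[:3,3]=np.asarray(target)-dist*z
    T=Tc@np.linalg.inv(np.array(optics.camera_model("wrist")["tool_from_camera"]))
    U,_,Vt=np.linalg.svd(T[:3,:3])
    return T[:3,3],Ro.from_matrix(U@Vt).as_quat()
def shot(name):
    s=r.read_state(); p,d=optics.get_image("wrist"); cv2.imwrite(f"pics/{name}.png",p[:,:,::-1]); m=wristmodel(s)
    np.savez(name+".npz",p=p,d=d,**m); return p,d,m
E
python3 - <<'E'
from h import *
ms={n:optics.camera_model(n) for n in("scene","top")}
X,e=tri(ms["top"],(174.9,250),ms["scene"],(478.9,197)); print("tip",X.round(4),e)
cr=np.array([(150,10),(292,168),(173,272),(30,107)])/2.667+[110,180]
F=np.array([onz(ms["top"],c,.018)[:2] for c in cr]); print(F.round(3).tolist(),F.mean(0).round(4))
ax=F[0]-F[1]+F[3]-F[2]; yaw=np.arctan2(ax[1],ax[0]); print("yaw",yaw)
a=np.array([-np.sin(.55)*np.cos(yaw),-np.sin(.55)*np.sin(yaw),np.cos(.55)]); print("axis",a.round(3),"shoulder",(X-.066*a).round(4))
q0=r.read_state()["joint_positions"]
for roll in np.arange(8)*np.pi/4:
    for dist in(.2,.25):
        P,Q=look(X-.03*a,-a,dist,roll); q=r.solve_ik(P,Q)
        if q is not None: print(round(roll,2),dist,P.round(3),np.round(q,2), np.abs(np.array(q)-q0).max().round(2))
E
```

```text
tip [0.5425 0.2167 0.1552] 0.005678553001679052
[[0.694, 0.269], [0.575, 0.158], [0.496, 0.242], [0.618, 0.355]] [0.5955 0.2561]
yaw 0.7487034249537567
axis [-0.383 -0.356  0.853] shoulder [0.5678 0.2401 0.0989]
0.0 0.2 [0.549 0.178 0.19 ] [-0.11  0.42  1.77  0.75  0.94 -1.38] 1.24
0.0 0.25 [0.53  0.161 0.232] [-0.15  0.33  1.77  0.71  1.03 -1.34] 1.27
0.79 0.2 [0.528 0.172 0.178] [-0.17  0.38  1.99  1.1   0.8  -1.02] 1.29
0.79 0.25 [0.509 0.154 0.22 ] [-0.23  0.28  1.99  1.    0.88 -0.92] 1.35
1.57 0.2 [0.507 0.183 0.172] [-0.1   0.32  2.19  1.53  0.58 -0.61] 1.53
1.57 0.25 [0.487 0.165 0.215] [-0.16  0.19  2.19  1.31  0.64 -0.4 ] 1.31
2.36 0.25 [0.478 0.188 0.22 ] [0.07 0.13 2.2  1.24 0.29 0.61] 1.24
3.14 0.25 [0.485 0.208 0.232] [0.25 0.14 2.03 0.03 0.36 2.7 ] 2.84
3.93 0.2 [0.526 0.233 0.202] [ 0.29  0.31  1.8  -0.02  0.62 -2.75] 2.61
3.93 0.25 [0.506 0.215 0.244] [ 0.26  0.22  1.8   0.    0.72 -2.79] 2.65
4.71 0.2 [0.547 0.221 0.207] [ 0.18  0.38  1.64  0.2   0.88 -2.25] 2.1
4.71 0.25 [0.528 0.204 0.249] [ 0.15  0.3   1.64  0.2   0.97 -2.26] 2.12
5.5 0.2 [0.557 0.199 0.202] [ 0.03  0.42  1.63  0.46  0.99 -1.79] 1.65
5.5 0.25 [0.538 0.181 0.244] [-0.01  0.34  1.63  0.44  1.08 -1.78] 1.64
```

Run:
```python
from h import *
X=np.array([.5425,.2167,.1552]); a=np.array([-.383,-.356,.853])
P,Q=look(X-.03*a,-a,.25,0); r.reach(P,Q); shot("w1"); print(r.read_state()["time_s"])
v=np.array([.05,-.25,-1.]);
for roll in(0,-.8,.8,1.57):
    P,Q=look(X-.03*a,v,.26,roll); q=r.solve_ik(P,Q)
    if q is not None: print(roll,P,np.round(q,2)); r.reach(P,Q); shot("w2"); break
print(r.read_state()["time_s"])
a,b=cv2.imread("pics/w1.png"),cv2.imread("pics/w2.png")
cv2.imwrite("pics/w12.png",cv2.convertScaleAbs(np.hstack([a[80:400,120:520],b[80:400,120:520]]),alpha=1.7))
```

```text
1.9833
0 [0.51586508 0.25203062 0.25595744] [ 0.47  0.36  1.55 -0.35  1.06  1.96]
4.8083
```

View pics/w12.png

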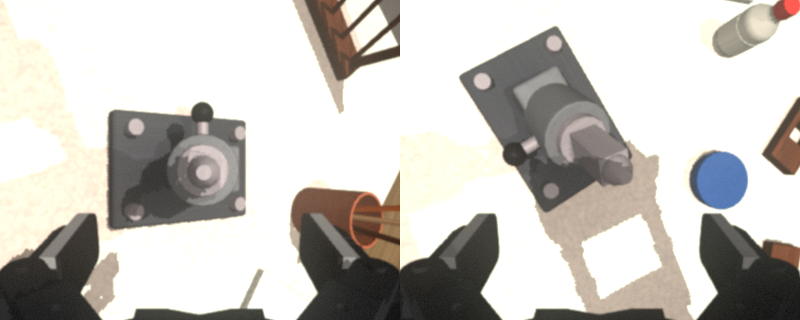

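View w1 looks nearly down the axis, with the head circle at about (203,170) in the crop and the nose on it. In w2 the square bar shows obliquely, with the tip at (620,170). I'll enlarge both to read the edges.

Run:
```python
import cv2,numpy as np
a,b=cv2.imread("pics/w1.png"),cv2.imread("pics/w2.png")
# w1 crop origin (270,195) 110x110; w2 crop origin (240,180)
f=lambda i,x,y,w,h,al,k:cv2.convertScaleAbs(cv2.resize(i[y:y+h,x:x+w],None,fx=k,fy=k,interpolation=cv2.INTER_CUBIC),alpha=al)
A=f(a,273,200,100,100,1.5,4);B=f(b,255,175,100,100,1.3,4)
cv2.imwrite("pics/z.png",np.hstack([A,B]))
```

```text
(no output)
```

View pics/z.png

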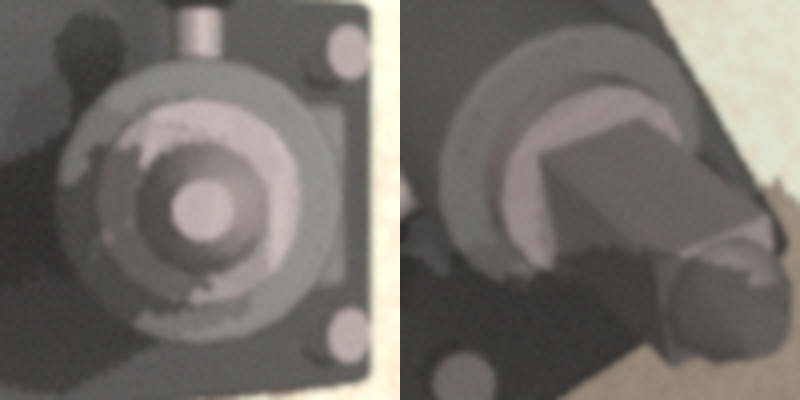

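In the left half (w1) the tip disc is at px (323.8,252.5), the shoulder circle's centre at (322.6,250.0) and the head's at (322.4,249.9). In the right half (w2) the corners of the square's top edge are at crop (667,255), (770,215) and (672,362). I'll get depths from w1 and intersect the w2 rays with the square-top plane.

Run:
```python
from h import *
w1,w2=np.load("w1.npz"),np.load("w2.npz"); m1={k:w1[k] for k in "KRt"}; m2={k:w2[k] for k in "KRt"}
d=w1["d"]; v,u=np.mgrid[:480,:640]
def pts(sel):
    z=d[sel]; c=np.linalg.inv(m1["K"])@np.c_[u[sel],v[sel],np.ones(sel.sum())].T*z; return (m1["R"].T@(c-m1["t"][:,None])).T
def plane(P):
    P=P[np.abs(np.median(P[:,2])-P[:,2])<.03]
    for _ in range(4):
        c=P.mean(0); n=np.linalg.svd(P-c)[2][2]; n*=np.sign(n[2]); e=(P-c)@n; P=P[np.abs(e-np.median(e))<max(.0015,2*np.median(abs(e)))]
    return c,n,len(P)
rr=np.hypot(u-322.5,v-249.95)
out={}
for n,lo,hi,uv in(("head",28,33.5,(322.4,249.9)),("shoulder",20.5,24.5,(322.6,250.))):
    c,nn,k=plane(pts((rr>lo)&(rr<hi)&(d>0))); o,dr=ray(m1,uv); C=o+dr*((c-o)@nn)/(dr@nn); out[n]=C
    print(n,k,"n",nn.round(4),"lean",np.arccos(nn[2]).round(3),"az",np.arctan2(-nn[1],-nn[0]).round(3),"C",C.round(4))
T=np.median(pts((np.hypot(u-323.75,v-252.5)<5)&(d>0)),0); o,dr=ray(m1,(323.75,252.5)); T=o+dr*((T-o)@dr); 
ax=T-out["shoulder"]; print("tip",T.round(4),"len",np.linalg.norm(ax).round(4),"dir",(ax/np.linalg.norm(ax)).round(4))
for az in(.72,.75):
  a=np.array([-np.sin(.55)*np.cos(az),-np.sin(.55)*np.sin(az),np.cos(.55)]); S=T-.066*a
  print("S",S.round(4)," proj S w2",((proj(m2,S)-[255,175])*4+[400,0]).round(0),"tip w2",((proj(m2,T)-[255,175])*4+[400,0]).round(0))
  Y=np.array([np.sin(az),-np.cos(az),0.]);  Y=-Y; Xx=np.cross(Y,a)
  C=[]
  for z in((667,255),(770,215),(672,362)):
    o,dr=ray(m2,(255+(z[0]-400)/4,175+z[1]/4)); q=o+dr*((S+.05*a-o)@a)/(dr@a)-(S+.05*a); C.append([q@Xx,q@Y])
  C=np.array(C); e=[C[1]-C[0],C[2]-C[0]]; print("corners",(C*1e3).round(1).tolist(),"len",[np.linalg.norm(k).round(4) for k in e],"ang",[np.degrees(np.arctan2(k[1],k[0])).round(1) for k in e],"centre",((C[1]+C[2])/2*1e3).round(1))
```

```text
head 1021 n [-0.3811 -0.3544  0.8539] lean 0.547 az 0.749 C [0.5756 0.2401 0.0955]
shoulder 482 n [-0.3782 -0.3601  0.8528] lean 0.549 az 0.761 C [0.5717 0.2366 0.1041]
tip [0.5467 0.213  0.1602] len 0.0657 dir [-0.3801 -0.3588  0.8525]
S [0.5726 0.2358 0.1039]  proj S w2 [601. 178.] tip w2 [765. 330.]
corners [[12.8, 7.2], [8.6, -13.7], [-9.5, 13.5]] len [np.float64(0.0213), np.float64(0.0232)] ang [np.float64(-101.3), np.float64(164.3)] centre [-0.5 -0.1]
S [0.5719 0.2365 0.1039]  proj S w2 [597. 181.] tip w2 [765. 330.]
corners [[13.1, 6.6], [8.1, -14.3], [-9.0, 13.5]] len [np.float64(0.0215), np.float64(0.0231)] ang [np.float64(-103.4), np.float64(162.7)] centre [-0.5 -0.4]
```

The measurements agree well: shoulder at about (.572,.2365,.104), lean 0.549 and tip-to-shoulder 65.7 mm. The square is turned about -15° (mod 90) in the shoulder frame. Next, one high wrist look at all three plates.

```bash
cat >> h.py <<'E'
A=np.array([-.3805,-.357,.853]); A/=np.linalg.norm(A); S=np.array([.5718,.2365,.104])
az=np.arctan2(-A[1],-A[0]); SY=np.array([-np.sin(az),np.cos(az),0]); SX=np.cross(SY,A)
def arbor_rot(deg):
    """tool rotation: z=-A, tool y at angle deg in the shoulder frame"""
    y=np.cos(np.radians(deg))*SX+np.sin(np.radians(deg))*SY; z=-A; return Ro.from_matrix(np.c_[np.cross(y,z),y,z])
def plates(p,m,amin=900,amax=60000):
    out=[]
    for c,h in blobs(p,amin,amax):
        rc=cv2.minAreaRect(np.array([onz(m,q[0],.009)[:2] for q in c]).astype(np.float32)); (w,l),an=rc[1],rc[2]
        if l<w: w,l,an=l,w,an-90
        out.append((round(l,4),round(w,4),((an+90)+90)%180-90,np.array(rc[0]),onz(m,h,.009)[:2]))  # angle of long axis, deg
    return out
E
python3 - <<'E'
from h import *
P0=np.array([.53,-.15,0])
for roll in (1.57,0,.8,-.8,-1.57,2.4,3.14):
    P,Q=look(P0,[1e-3,0,-1.],.47,roll); q=r.solve_ik(P,Q)
    if q is not None and np.abs(np.array(q)-r.read_state()["joint_positions"]).max()<2.2: print(roll,P.round(3),np.round(q,2)); break
r.reach(P,Q); p,d,m=shot("w3")
for x in plates(p,m): print(x[0],x[1],round(x[2],1),x[3].round(4),x[4].round(4))
mt=optics.camera_model("top"); print("top view",[ (c, onz(mt,c,.009)[:2].round(4)) for c in((434.7,286.8),(332.4,208.4),(335,313))])
print(r.read_state()["time_s"])
# depth heights of plates
v,u=np.where(wood(p)>0); z=d[v,u]; W=(m["R"].T@((np.linalg.inv(m["K"])@np.c_[u,v,np.ones(len(u))].T)*z-m["t"][:,None])).T
for x in plates(p,m):
    k=np.hypot(*(W[:,:2]-x[3]).T)<.03; print("top height",np.median(W[k,2]).round(4))
q0=np.array(r.read_state()["joint_positions"])
for deg in(-15,75,165,255):
    for off in(0,.045,-.045):
        R=arbor_rot(deg); C=S+A*.003; row=[]
        for hh in(0,.1):
            q=r.solve_ik(C+A*(.025+hh)+off*R.as_matrix()[:,0],R.as_quat()); row.append(None if q is None else np.round(q,2).tolist())
        print(deg,off,row)
E
```

```text
1.57 [ 0.497 -0.15   0.34 ] [-0.51  0.15  1.58  0.14  1.19  1.02]
0.1277 0.044 0.1 [ 0.4384 -0.0729] [ 0.4383 -0.0722]
top view [((434.7, 286.8), array([ 0.4942, -0.2752])), ((332.4, 208.4), array([ 0.6513, -0.0677])), ((335, 313), array([ 0.4392, -0.0747]))]
6.375
top height 0.017
-15 0 [[0.1, 0.46, 1.89, 0.8, 0.46, -1.06], [0.03, 0.26, 1.91, 0.62, 0.64, -0.91]]
-15 0.045 [[0.19, 0.44, 1.91, 0.76, 0.41, -0.94], [0.13, 0.23, 1.93, 0.58, 0.6, -0.79]]
-15 -0.045 [[0.02, 0.49, 1.86, 0.81, 0.5, -1.14], [-0.06, 0.29, 1.88, 0.65, 0.68, -1.01]]
75 0 [[0.1, 0.46, 1.89, 0.8, 0.46, -2.63], [0.03, 0.26, 1.91, 0.62, 0.64, -2.48]]
75 0.045 [[0.07, 0.46, 2.01, 0.99, 0.4, -2.87], [-0.01, 0.23, 2.04, 0.72, 0.58, -2.63]]
75 -0.045 [[0.13, 0.48, 1.77, 0.65, 0.52, -2.45], [0.06, 0.29, 1.79, 0.55, 0.7, -2.36]]
165 0 [[0.1, 0.46, 1.89, 0.8, 0.46, 2.08], [0.03, 0.26, 1.91, 0.62, 0.64, 2.23]]
165 0.045 [[0.02, 0.49, 1.86, 0.81, 0.5, 2.0], [-0.06, 0.29, 1.88, 0.65, 0.68, 2.13]]
165 -0.045 [[0.19, 0.44, 1.91, 0.76, 0.41, 2.2], [0.13, 0.23, 1.93, 0.58, 0.6, 2.36]]
255 0 [[0.1, 0.46, 1.89, 0.8, 0.46, 0.51], [0.03, 0.26, 1.91, 0.62, 0.64, 0.66]]
255 0.045 [[0.13, 0.48, 1.77, 0.65, 0.52, 0.7], [0.06, 0.29, 1.79, 0.55, 0.7, 0.78]]
255 -0.045 [[0.07, 0.46, 2.01, 0.99, 0.4, 0.27], [-0.01, 0.23, 2.04, 0.72, 0.58, 0.51]]
```

```bash
cat >> h.py <<'E'
G=.0265   # TCP above plate underside
def down_rot(ydeg):
    y=np.array([np.cos(np.radians(ydeg)),np.sin(np.radians(ydeg)),0]); z=np.array([0,0,-1.]); return Ro.from_matrix(np.c_[np.cross(y,z),y,z])
def pick(c,ydeg,off,open_=.07):
    R=down_rot(ydeg); X=R.as_matrix()[:,0]; P=np.r_[c,0]+off*X; Q=R.as_quat()
    command_gripper(open_); r.reach(P+[0,0,.09],Q); hit=r.move_straight(P+[0,0,G],speed=.12,max_force=15)
    command_gripper(.03,110); s=r.read_state(); print("pick hit",hit,"z",s["eef_pos"][2].round(4) if hasattr(s["eef_pos"][2],'round') else s["eef_pos"][2],"w",round(s["grip_width"],4),"t",s["time_s"])
    r.move_straight(P+[0,0,.14],speed=.25)
def pose(h,deg,off,lat=(0,0)):
    R=arbor_rot(deg); return S+A*(h+G)+off*R.as_matrix()[:,0]+lat[0]*SX+lat[1]*SY,R.as_quat()
def height():
    s=r.read_state(); return (np.array(s["eef_pos"])-S)@A-G
def rep(tag):
    s=r.read_state(); f=np.array(s["contact_force"]); print(tag,"h",height().round(4),"f(A,X,Y)",(f@A).round(1),(f@SX).round(1),(f@SY).round(1),"w",round(s["grip_width"],4),"t",round(s["time_s"],2))
E
python3 - <<'E'
from h import *
c=np.array([.4385,-.0733])
for yd in(90.1,-89.9):
    R=down_rot(yd); print(yd,np.round(r.solve_ik(np.r_[c,G]+.048*R.as_matrix()[:,0],R.as_quat()),2))
for d,o in((255,.048),(-15,-.048),(75,-.048),(165,.048)): print(d,np.round(r.solve_ik(*pose(.09,d,o)),2))
im=cv2.imread("pics/w3.png"); cv2.imwrite("pics/w3b.png",np.hstack([cv2.resize(im,(480,360)),cv2.resize(cv2.cvtColor(wood(np.load("w3.npz")["p"]),cv2.COLOR_GRAY2BGR),(320,240)).repeat(1,0)[:240].copy() if 0 else cv2.copyMakeBorder(cv2.resize(cv2.cvtColor(wood(np.load("w3.npz")["p"]),cv2.COLOR_GRAY2BGR),(320,240)),0,120,0,0,cv2.BORDER_CONSTANT)]))
E
```

```text
90.1 [-0.38  0.5   2.12 -0.    0.52 -1.95]
-89.9 [-0.31  0.6   1.87 -0.    0.67  1.26]
255 [0.07 0.31 1.78 0.55 0.68 0.78]
-15 [-0.06  0.32  1.88  0.67  0.66 -1.03]
75 [ 0.07  0.31  1.78  0.55  0.68 -2.36]
165 [-0.06  0.32  1.88  0.67  0.66  2.11]
```

View pics/w3b.png

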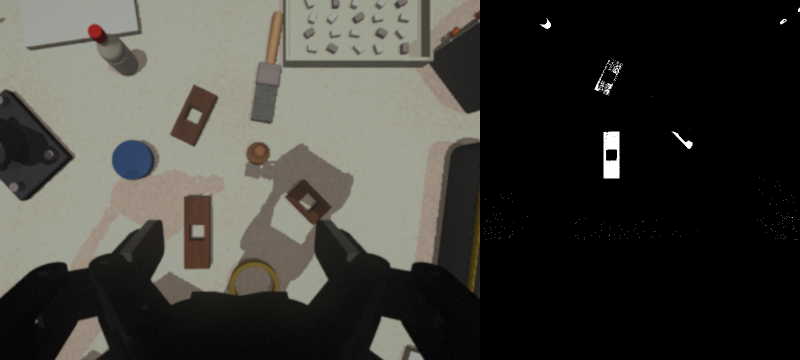

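The picture shows the long plate at (198,231), the mid at (194,115) and the short at (308,201). The mask misses the last two only because its colour threshold is too strict. I'll pick the long plate now and start the insertion.

```bash
sed -i 's/(h\[...,1\]>110)/(h[...,1]>75)/' h.py
cat >> h.py <<'E'
def insert(deg,off,hf,force=10,top=.095):
    r.reach(*pose(top,deg,off)); rep("pre")
    hit=r.move_straight(pose(hf-.003,deg,off)[0],speed=.05,max_force=force); rep(f"down hit={hit}"); return height()
E
python3 - <<'E'
from h import *
w=np.load("w3.npz")
for x in plates(w["p"],{k:w[k] for k in "KRt"}): print(x[0],x[1],round(x[2],1),x[3].round(4),x[4].round(4))
pick(np.array([.4385,-.0733]),-89.9,.048)
insert(255,.048,0)
E
```

```text
0.1305 0.0453 0.1 [ 0.4384 -0.0722] [ 0.4387 -0.0726]
0.0722 0.0459 44.2 [ 0.4935 -0.2767] [ 0.4951 -0.2776]
0.0995 0.0462 -26.0 [ 0.6528 -0.0654] [ 0.6533 -0.0646]
pick hit False z 0.028 w 0.0433 t 8.75
pre h 0.0944 f(A,X,Y) -0.8 -1.0 -0.2 w 0.0432 t 10.54
down hit=True h 0.002 f(A,X,Y) 11.1 -0.7 -0.1 w 0.0432 t 12.22
```

The long plate went fully home in one stroke, so the turn estimate holds. Next: release, retreat, take a close look at the mid plate, and repeat.

```bash
cat >> h.py <<'E'
def release(deg,off):
    command_gripper(.062); h=height(); r.move_straight(pose(h+.1,deg,off)[0],speed=.2); rep("rel")
def closelook(c,ydeg,L,name):
    y=down_rot(ydeg).as_matrix(); Tc=np.array(optics.camera_model("wrist")["tool_from_camera"])
    # camera straight above c: same heading as the grasp
    Rt=y@Ro.from_euler("y",np.arctan2(.26,.966)).as_matrix(); 
    if (Rt@Tc[:3,:3])[2,2]>-.99: Rt=y@Ro.from_euler("y",-np.arctan2(.26,.966)).as_matrix()
    P=np.r_[c,.26]-Rt@Tc[:3,3]; r.reach(P,Ro.from_matrix(Rt).as_quat()); p,d,m=shot(name)
    b=[x for x in plates(p,m) if np.hypot(*(x[3]-c))<.03 and abs(x[0]-L)<.012]
    for x in b: print("look",x[0],x[1],round(x[2],1),x[3].round(4),x[4].round(4),r.read_state()["time_s"])
    return b
E
python3 - <<'E'
from h import *
release(255,.048)
b=closelook(np.array([.652,-.066]),-116,.1,"w4")
for k in(64,-116): print(k,np.round(r.solve_ik(np.r_[.652,-.066,G],down_rot(k).as_quat()),2))
s,d=optics.get_image("scene"); cv2.imwrite("pics/s1.png",cv2.resize(s[150:350,400:600,::-1],None,fx=3,fy=3))
E
```

```text
rel h 0.1005 f(A,X,Y) -0.5 0.3 0.5 w 0.0619 t 13.2
look 0.1029 0.0462 -25.9 [ 0.6517 -0.0659] [ 0.6225 -0.0504] 14.3667
64 [-0.22  0.81  1.37 -0.    0.96 -1.33]
-116 [-0.22  0.81  1.37 -0.    0.96  1.81]
```

View pics/s1.png

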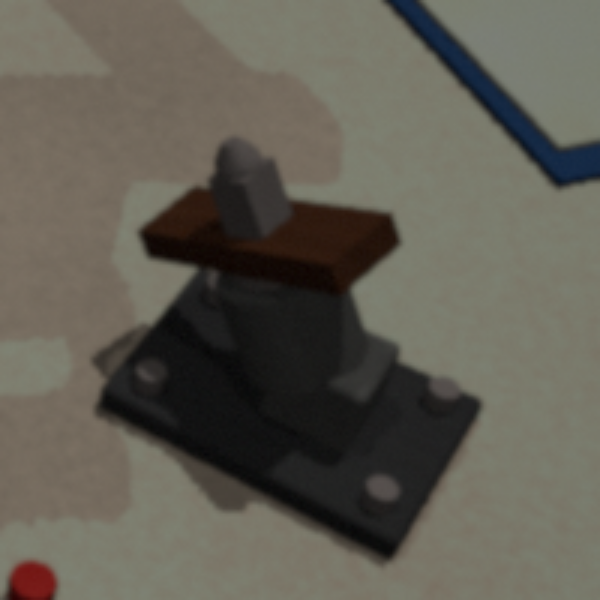

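The scene view shows the long plate square on the arbor, flat on the shoulder, with its body at about (270,240) in the crop. Now the mid plate.

Run:
```python
from h import *
pick(np.array([.6517,-.0661]),-115.9,0)
h=insert(255,0,.018)
if h<.0215:
    release(255,0); b=closelook(np.array([.494,-.276]),-45.5,.07,"w5")
    for k in(-45.5,134.5): print(k,np.round(r.solve_ik(np.r_[.494,-.276,G],down_rot(k).as_quat()),2))
```

```text
pick hit False z 0.0284 w 0.0433 t 16.1333
pre h 0.0943 f(A,X,Y) -1.1 -0.5 -0.6 w 0.043 t 17.88
down hit=True h 0.0207 f(A,X,Y) 5.9 0.4 -0.6 w 0.043 t 19.22
rel h 0.1198 f(A,X,Y) -0.6 -0.4 0.1 w 0.0625 t 20.19
look 0.0711 0.0464 44.6 [ 0.4944 -0.2753] [ 0.4947 -0.2753] 22.0417
-45.5 [-0.64  0.69  1.66 -0.    0.8   0.15]
134.5 [-0.64  0.69  1.66 -0.    0.8  -2.99]
```

Run:
```python
from h import *
pick(np.array([.4945,-.2753]),-45.4,0)
h=insert(255,0,.034,force=15)
if h<.040:
    release(255,0); P,Q=look(S+.04*A,[.35,.9,-.75],.3,0)
    q=r.solve_ik(P,Q); print(q is not None)
s,d=optics.get_image("scene"); w,_,_=shot("w6")
cv2.imwrite("pics/s2.png",np.hstack([cv2.resize(s[170:300,420:550,::-1],(480,480),interpolation=cv2.INTER_CUBIC),cv2.resize(w[90:390,220:420,::-1],(320,480))]))
```

```text
pick hit False z 0.0282 w 0.043 t 23.775
pre h 0.0949 f(A,X,Y) -0.3 -0.2 -0.4 w 0.043 t 26.12
down hit=True h 0.0386 f(A,X,Y) 7.2 -0.3 1.1 w 0.0432 t 27.15
rel h 0.1376 f(A,X,Y) 0.2 0.8 0.5 w 0.0621 t 28.12
True
```

View pics/s2.png

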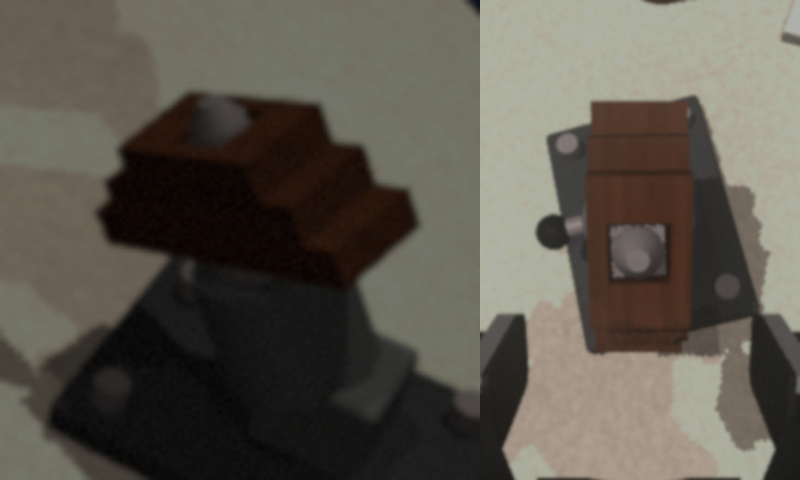

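Both views show the three plates stacked in order and aligned, with the nose sticking out. I'll check the seating heights from the depth picture already taken before handing in.

Run:
```python
from h import *
w=np.load("w6.npz"); d=w["d"]; v,u=np.mgrid[:480,:640]; sel=(d>0)&(np.abs(u-320)<80)
W=(w["R"].T@((np.linalg.inv(w["K"])@np.c_[u[sel],v[sel],np.ones(sel.sum())].T)*d[sel]-w["t"][:,None])).T-S
H=W@A; t=np.radians(-15); x=W@(np.cos(t)*SX+np.sin(t)*SY); y=W@(-np.sin(t)*SX+np.cos(t)*SY)
for n,lo,hi,h in(("short",-.033,-.018,54),("short",.018,.033,54),("mid",.038,.048,36),("mid",-.048,-.038,36),("long",.053,.062,18),("long",-.062,-.053,18)):
    for s in(-1,1):
        k=(x>lo)&(x<hi)&(y*s>.003)&(y*s<.019)&(abs(H*1e3-h)<9); print(n,lo,s,"top at mm",(np.median(H[k])*1e3).round(2),"want",h,k.sum())
```

```text
short -0.033 -1 top at mm 54.01 want 54 434
short -0.033 1 top at mm 54.05 want 54 426
short 0.018 -1 top at mm 54.16 want 54 503
short 0.018 1 top at mm 54.09 want 54 514
mid 0.038 -1 top at mm 36.1 want 36 316
mid 0.038 1 top at mm 36.06 want 36 308
mid -0.048 -1 top at mm 36.01 want 36 97
mid -0.048 1 top at mm 35.88 want 36 97
long 0.053 -1 top at mm 18.1 want 18 249
long 0.053 1 top at mm 18.09 want 18 251
long -0.062 -1 top at mm 18.07 want 18 54
long -0.062 1 top at mm 18.11 want 18 35
```

All three plates are flat and home to within 0.2 mm, and the gripper is clear of them.

```bash
python3 -c "
from workcell import r
print(r.finish_job())"
```

```text
the job is handed in; nothing more can be done
None
```

I threaded the long, middle and short plates onto the arbor in that order, all lying flat and fully home to within 0.2 mm by the depth camera, and handed the job in after about 28 s with the gripper clear.

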